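Clamp the core and start the tape winder

ROBOT

A 7-joint arm with a two-finger parallel gripper is mounted at the origin on the work surface. World frame = base frame: x ahead of the robot, y to its left, z up, the work surface at z = 0. Lengths are in m, angles in rad, forces in N, time in s.
With the tool pointing down it reaches from about 0.4 to 0.875 m from the base axis. Payload 19.3 kg.
Tool frame: the origin (TCP) lies between the finger pads, 19 mm behind the fingertips; this is the grasp point; z points along the fingers, y is the line along which they close (so a half turn about z gives the same grasp; the last joint's range is limited). The gripper opens to 85 mm and grips with 20 to 120 N. Pads are 22 mm wide; open, the fingers measure 114 mm over their backs; the gripper's body (76 mm by 85 mm) begins 54 mm behind the grasp point. The pads swing forward as they close: fully open they stand 13 mm farther back than shut.
Start: joints at [1.12, 0.521, -0.036, 1.599, 0.021, 1.021, -0.113], TCP at [0.232, -0.58, 0.25] pointing down, gripper open.
Joint ranges: [-2.91, 2.91], [-0.3, 2.13], [-1.5, 1.42], [0.17, 2.43], [-1.26, 4.41], [0.16, 1.93], [-2.52, 2.52]. Speed limits (rad/s): [1.89, 1.89, 2.39, 2.39, 3.01, 3.01, 3.01].

INTERFACE

Orientations are given as [roll, pitch, yaw] about the fixed x, y, z axes, in that order (R = Rz(yaw) Ry(pitch) Rx(roll)).
In Python, from workcell import bot, grab_frame, ticket gives the robot as it stands.
- The arm moves only by the tool arm_command, never from a script. Its argument "commands" is a list of rows, each a list of 3 entries, a list of its own where there are three numbers: the shift along the world's x, y, z in mm, then the turn about the world's z in rad, then the gripper command: -1 is fully open, 1 is shut, values between are in proportion. In form: [[[tx, ty, tz], roll, fingers], ...]. A call has 1 to 20 rows; each row shifts and turns the commanded pose from where the row before left it; what a row does not reach is not made up. A row lasts 1/10 s, in which the tool goes at most 50 mm and 8.59 degrees, less where a joint would pass 70% of its speed; a pose out of reach is approached as far as the arm can. A call with a gripper value outside its range is refused whole. The fingers move at their own pace and stop on an object; "newtons" is the grip in N (left out, the last holds). Time passes only in rows, so rows that do not move let the fingers close. It gives the time, the measured TCP pose, the force, the opening and the grip force at its end, in the units of the state.
- bot.observe(): the state, without advancing time (a new reading comes with each control period).
- grab_frame(name): name is "side" or "top" or "wrist"; returns a dict with "image" (420x560x3 uint8, red, green, blue), "vertical_fov" (degrees; the focal length in pixels is half the picture's height over the tangent of half this angle, whatever the lens; pixels are square), "cx", "cy" (the principal point, pixels), "R" (3x3) and "t" (3): a world point X has camera coordinates R X + t. Camera axes: x right, y down, z forward; pixel columns grow to the right and rows downward; lengths in m; the calibration is good to about 2 mm. A picture is of the moment at which its call begins. There is no depth.
- ticket.job_done(): hands the job in; it is judged then, once.
The state is a dict: "clock": time; "qpos": joint angles; "qd": joint speeds; "joint_efforts": joint torques, N m; "position": TCP position; "tool_rot": TCP orientation; "force": force on the tool from outside, world axes, zero at the start; "moment": the same for the moment, N m; "grip_width": finger opening in m; "finger_force": force on a finger pad.
Only numpy, scipy, OpenCV 4.12 (cv2) and the standard library are available. Lean on these libraries where they do the work, as an engineer would, in place of code of your own. Each camera call takes 0.05 s, during which the arm holds its last target. There are 200 camera calls.

TASK

The take-up core on the tape winder still lacks its steel hold-down collar, which is lying on the table. Lower the collar, flange down, over the take-up spindle until it sits fully home on the core (do not let it drop down the spindle) and let go; then twist the big start switch on the winder's sloped console clockwise right to its stop, keep it there for a moment, and let it spring back. Leave the loose tape roll, the flower pot and the glue bottle where they stand.

Things in the scene. Friction and masses are not known exactly. Their poses are not given: they have to be found in the camera images.
- collar: Loose steel hold-down collar, 0.15 to 0.31 kg: a ring with a 26 mm bore right through; a flat flange 70 mm across and 8 mm thick at the bottom, on it a round grip hub 44 mm across and 24 mm high (32 mm in all). Starts lying flange down on the table. Origin: centre of its underside, on the axis; z up through the hub. Grip it across the hub.
- winder: Fixed tape winder: cream housing 300 mm wide, 220 deep, 75 high; before it a 75 mm deep console slopes down to the table, facing the robot's left give or take 0.3 rad. Origin: on the table, under the middle, 130 mm before its back; x to its back, y to its left (away from the robot). Take-up spindle at (30, 85) mm, supply spindle (full roll and a collar already on it, top at 160 mm) at (30, -85).
- seat (a point): Where the collar's origin must come to lie: on the take-up spindle's axis, centre of the top face of the take-up core (fixed card ring 64 mm across, 30 high), 113 mm above the table. Axes as winder. The spindle is a fixed upright post 19 mm thick that stands 47 mm above this point: 3.5 mm play all round. Nothing else within 80 mm is higher than this point.
- post_tip (a point): The tip of the take-up spindle, on its axis, 160 mm above the table; its last 6 mm are tapered to 10 mm diameter.
- switch_grip (a point): Where to put the TCP to grip the start switch: on its axis, 24 mm above the face of its round skirt (60 mm across), 6 mm below the top of its bar grip (64 mm long, 16 wide, 30 high). Axes turn with it: z out of the console, 35 deg from vertical, leaning to the winder's front; x along the bar to its white mark; y across the bar. At rest x is 0.5 rad left of straight up the slope.
- start_switch (a joint): Angle in rad of the start switch, the big switch with a grey bar on a black skirt, at the console's right end (nearer the robot): 0 at rest, growing clockwise as seen by one facing the switch (a negative turn about z of switch_grip), hard stop at 1.0 (then x is 0.5 rad right of up the slope). A spring turns it back to 0: 0.06 N m to leave rest, 0.21 N m at the stop.
- tape_roll: Bystander: a roll of green floral tape lying flat, 88 mm across, bore 55 mm, 25 mm high, near the collar. Origin at the centre of its underside.
- spool_pot: Bystander: a dark brown spool-shaped flower pot with a small foam block on it, 80 mm across, 86 mm high, standing near the collar. Origin at the centre of its underside.
- glue: Bystander: a glue bottle 60 mm across and 165 mm high, standing behind the winder. Origin at the centre of its underside.
Mind the look-alikes: they are no part of the job. Of the things shaped like the collar, the steel one is meant.

How it is judged:
By the outcome, as a careful person would: the job done as asked, in the order asked, and still so for the second after the job is handed in, with the robot touching nothing.
It also fails if it takes over 48 s, if anything falls off the work surface, if the arm or the gripper's body presses on something with over 40 N, if the wrist force passes 120 N, or if a joint passes its speed limit or range.

## Working session

There is one attempt and no reset: what is moved stays moved. The work goes in short steps, Python scripts to look and compute and a tool call to move; the robot and the scene stay as the last step left them, time stands still between calls to the robot, and variables do not carry over. Pictures are saved under pics/ and viewed, at most 10 in all, crops included, and the job is handed in when it is done.

Besides the shell and the picture viewer there is one more tool, called after "Emit:" as name([rows], argument=value, ...), one row to a line, values as JSON. arm_command: Moves the arm, as the interface text tells. Its arguments: {"type":"object","properties":{"commands":{"type":"array"},"newtons":{"type":"number"}},"required":["commands"]}

```bash
ls; mkdir -p pics; python3 - <<'E'
from workcell import bot, grab_frame
import cv2
for n in ("top","side"):
    f=grab_frame(n); cv2.imwrite(f"pics/{n}0.png",f["image"][:,:,::-1]); print(n,f["vertical_fov"],f["cx"],f["cy"],f["R"],f["t"], f.keys())
s=bot.observe(); print(s)
E
```

```text
pics
top 53.44173358961949 276.9735814481405 208.87458505492597 [[-0.01054907 -0.9998743   0.01183659]
 [-0.98004059  0.00798834 -0.19863693]
 [ 0.19851741 -0.01369577 -0.98000167]] [0.04998266 0.57177866 1.4734082 ] dict_keys(['image', 'vertical_fov', 'cx', 'cy', 'R', 't'])
side 50.0302331133599 286.8086858558845 207.56437008005992 [[-0.99634848 -0.08534946  0.00227515]
 [-0.04210716  0.46801817 -0.88271512]
 [ 0.07427445 -0.87958767 -0.46990302]] [0.562118   0.1169309  1.49879379] dict_keys(['image', 'vertical_fov', 'cx', 'cy', 'R', 't'])
{'clock': 0.1, 'qpos': array([ 1.11980805,  0.52193307, -0.03633519,  1.59991207,  0.02119263,
        1.02108199, -0.11281558]), 'qd': array([ 0.00172829, -0.00120934,  0.00039695, -0.00205426,  0.00158275,
        0.00050061,  0.00128234]), 'joint_efforts': array([ 2.91866731e-03, -9.28503871e+01,  1.98407605e+00, -3.70543206e+01,
        1.81951403e-02,  5.35030762e-03,  1.36110730e-04]), 'position': array([ 0.23216472, -0.58000184,  0.24951042]), 'tool_rot': array([-3.14064432e+00,  5.44625763e-05,  3.80763902e-01]), 'force': array([ 1.2357648 , -1.05727269,  0.23143634]), 'moment': array([ 0.00349192, -0.03885004, -0.01280427]), 'finger_force': 0.0, 'grip_width': 0.08546733716796966}
```

View pics/top0.png

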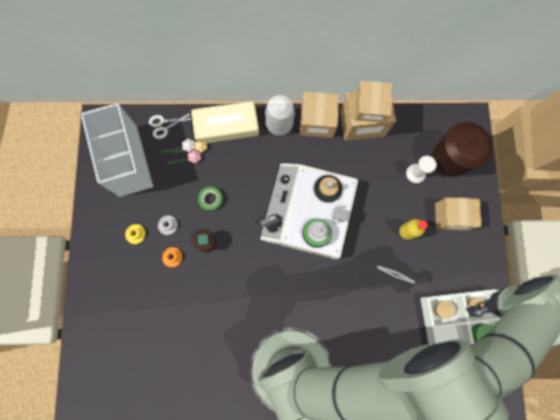

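View pics/side0.png

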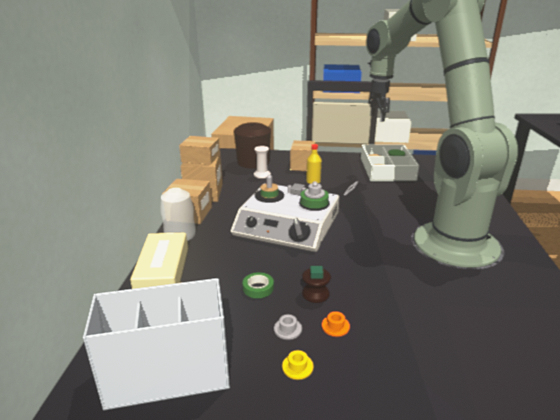

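The top view shows the steel collar at about (168,225), with orange and yellow look-alikes at (172,257) and (135,233). The tape roll is at (210,198) and the pot at (204,240). The winder is centred near (312,210), with the take-up spindle near (329,186) and the switch near (273,223). The side view shows the collar at (288,327), the take-up post near (268,180) and the switch near (299,230). I'll zoom in on the winder next.

```bash
cat > h.py <<'E'
import numpy as np, cv2
def K(f):
    F=f["image"].shape[0]/2/np.tan(np.radians(f["vertical_fov"])/2); return F
def proj(f,X):
    c=np.asarray(X)@np.asarray(f["R"]).T+np.asarray(f["t"]); return c[...,:2]/c[...,2:]*K(f)+[f["cx"],f["cy"]]
def back(f,uv,z):
    R=np.asarray(f["R"]);t=np.asarray(f["t"]); d=R.T@np.array([(uv[0]-f["cx"])/K(f),(uv[1]-f["cy"])/K(f),1]); o=-R.T@t
    return o+d*(z-o[2])/d[2]
E
python3 - <<'E'
from workcell import grab_frame
from h import *
f=grab_frame("top"); g=grab_frame("side")
print("collar",back(f,(168,225),.03),back(g,(288,321),.032))
print("post tip",back(f,(331,181),.16),back(g,(268,174),.16))
print("switch top",back(f,(273,223),.07))
print("pot",back(f,(204,240),.08),"roll",back(f,(210,198),.025),"yellow",back(f,(135,233),.03),"orange",back(f,(172,257),.03))
a=f["image"][155:265,255:365]; b=g["image"][165:255,225:345]
cv2.imwrite("pics/wt.png",cv2.resize(a,(550,550),interpolation=2)[:,:,::-1])
cv2.imwrite("pics/ws.png",cv2.resize(b,(720,540),interpolation=2)[:,:,::-1])
E
```

```text
collar [0.5202038  0.44749652 0.03      ] [0.52190268 0.45968487 0.032     ]
post tip [ 0.64851132 -0.14242242  0.16      ] [ 0.64402781 -0.14492603  0.16      ]
switch top [0.5176632  0.05971018 0.07      ]
pot [0.45690528 0.30531137 0.08      ] roll [0.62248432 0.29555576 0.025     ] yellow [0.49145629 0.56722915 0.03      ] orange [0.40214562 0.42813115 0.03      ]
```

View pics/wt.png

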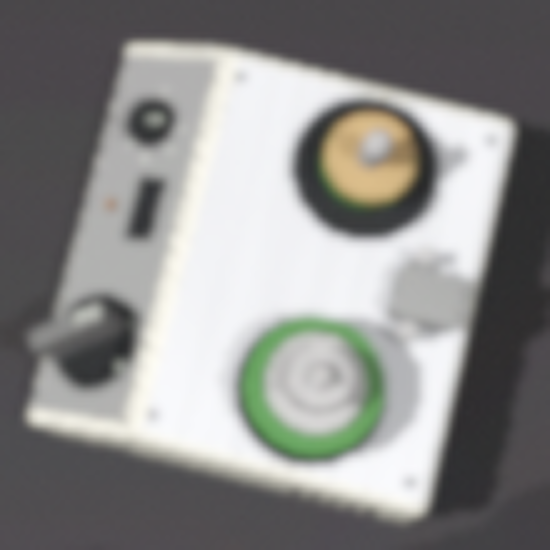

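View pics/ws.png

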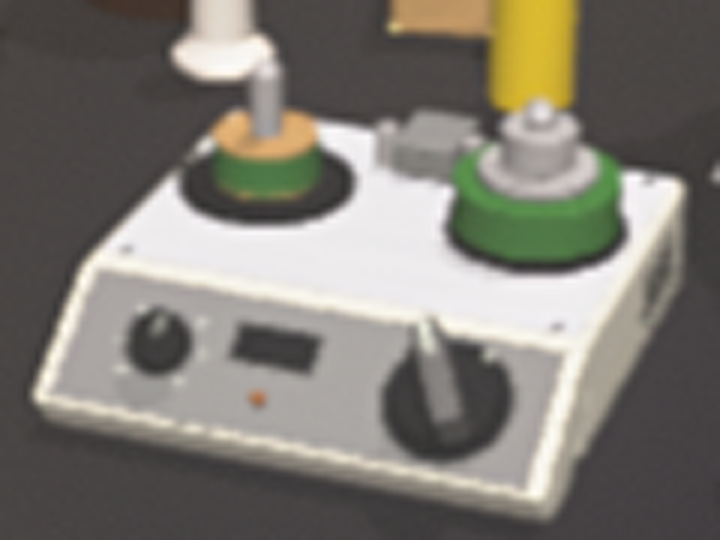

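The top crop shows the post tip at (375,140), the supply post at (322,376), the housing corners, and the switch skirt at (95,340) with its bar. The side crop shows the post tip at (266,62), the supply top at (541,105) and the skirt centre at (447,398). Next I'll fit the winder pose.

```bash
cat > fit.py <<'E'
from workcell import grab_frame, bot
from h import *
from scipy.optimize import least_squares
f=grab_frame("top"); g=grab_frame("side")
T=lambda u,v:(np.array([u,v])+.5)/5-.5+[255,155]
S=lambda u,v:(np.array([u,v])+.5)/6-.5+[225,165]
pts=[(f,(30,85,158),T(375,140)),(g,(30,85,160),S(266,60)),(g,(30,85,113),S(266,136)),
(f,(30,-85,158),T(322,376)),(g,(30,-85,160),S(541,100)),
(f,(130,150,75),T(516,117)),(f,(-90,150,75),T(230,48)),(g,(-90,150,75),S(98,262)),(f,(-90,-150,75),T(133,438)),(g,(-90,-150,75),S(577,348)),(f,(130,-150,75),T(432,510)),(g,(130,-150,75),S(684,183))]
def W(p,X):
    c,s=np.cos(p[2]),np.sin(p[2]); X=np.asarray(X)/1000.
    return np.array([p[0]+c*X[0]-s*X[1],p[1]+s*X[0]+c*X[1],X[2]])
r=lambda p:np.concatenate([proj(c,W(p,X))-uv for c,X,uv in pts])
o=least_squares(r,[.56,-.1,-1.57],loss="soft_l1",x_scale=[.1,.1,.1]); p=o.x
print("pose",p); print(r(p).reshape(-1,2).round(1).tolist())
for n,X in (("seat",(30,85,113)),("tip",(30,85,160))): print(n,W(p,X).round(4))
up=np.array([np.cos(p[2]),np.sin(p[2]),0]); lt=np.array([-up[1],up[0],0])
a=np.radians(35); n=np.array([0,0,1])*np.cos(a)-up*np.sin(a); us=up*np.cos(a)+np.array([0,0,1])*np.sin(a)
q=least_squares(lambda X:np.concatenate([proj(f,X)-T(95,340),proj(g,X)-S(447,398)]),[.52,.05,.06]).x
print("skirt",q,"grip",q+.024*n)
for th in (.5,-.5):
    b=us*np.cos(th)+lt*np.sin(th); print("bar yaw dir",np.arctan2(b[1],b[0]), "mark end px",(proj(f,q+.03*n+.032*b)-[255,155])*5,(proj(g,q+.03*n+.032*b)-[225,165])*6)
E
python3 fit.py
```

```text
pose [ 0.56815769 -0.09041581 -1.82748409]
[[1.0, 0.2], [-0.7, -0.1], [-0.5, -0.8], [0.6, -0.0], [-0.5, 0.0], [-0.0, 0.6], [-0.8, 0.2], [-2.6, -0.6], [-1.0, 0.4], [1.4, -0.2], [-0.7, 1.1], [-0.2, -0.9]]
seat [ 0.6428 -0.141   0.113 ]
tip [ 0.6428 -0.141   0.16  ]
skirt [0.52052494 0.05750733 0.05245778] grip [0.52401978 0.07082214 0.07211743]
bar yaw dir -1.239311519838788 mark end px [106.29691946 312.03661216] [419.72690182 319.89922388]
bar yaw dir -2.415656654010358 mark end px [ 95.75710131 353.24752257] [474.10658357 329.46202696]
```

Emit:
arm_command([
  [[40,25,0],0,-1],
  [[40,25,0],0,-1],
  [[40,25,0],0,-1],
  [[40,25,0],0,-1],
  [[8,45,0],0.095,-1],
  [[8,45,0],0.095,-1],
  [[8,45,0],0.095,-1],
  [[8,45,0],0.095,-1],
  [[8,45,0],0.095,-1],
  [[8,45,0],0.095,-1],
  [[8,45,0],0.095,-1],
  [[8,45,0],0.095,-1],
  [[8,45,0],0.095,-1],
  [[8,45,0],0.095,-1],
  [[8,45,0],0.095,-1],
  [[8,45,0],0.095,-1],
  [[8,45,0],0.095,-1],
  [[8,45,0],0.095,-1],
  [[8,45,0],0.095,-1],
  [[8,45,0],0.095,-1],
], newtons=60)

```text
clock: 2.3
position: [0.5204, 0.2415, 0.2501]
tool_rot: [3.141, 0.0, 1.904]
force: [-0.6, 0.1, 0.0]
grip_width: 0.0854
finger_force: 0.0
```

Emit:
arm_command([
  [[0,45,-10],0,-1],
  [[0,45,-10],0,-1],
  [[0,45,-10],0,-1],
  [[0,45,-10],0,-1],
  [[0,30,-10],0,-1],
  [[0,0,0],0,-1],
  [[0,0,0],0,-1],
])

```text
clock: 3.0
position: [0.5198, 0.45, 0.1993]
tool_rot: [-3.141, 0.0, 1.902]
force: [-0.6, -0.3, 0.6]
grip_width: 0.0853
finger_force: 0.0
```

```bash
python3 - <<'E'
from workcell import grab_frame, bot
from h import *
import pickle
f=grab_frame("wrist"); pickle.dump(f,open("w1.pkl","wb")); cv2.imwrite("pics/w1.png",f["image"][:,:,::-1])
s=bot.observe(); print(s["position"],s["tool_rot"], -f["R"].T@f["t"], proj(f,np.array([.521,.453,.032])),proj(f,s["position"]))
E
```

```text
[0.52049068 0.44912337 0.19984147] [-3.14135161e+00  6.80178817e-04  1.90044638e+00] [0.49851478 0.51354406 0.32327633] [281.56122503 185.40321732] [279.29401473 285.77836927]
```

View pics/w1.png

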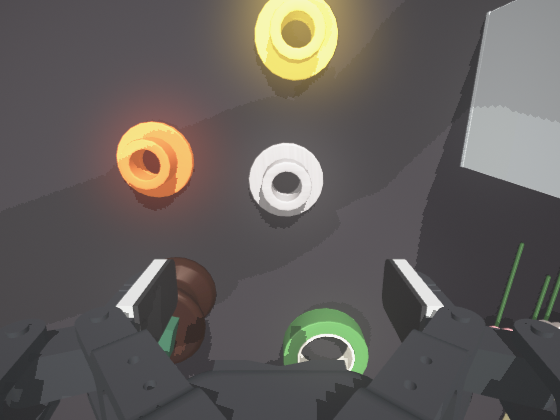

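The wrist view shows the steel collar in mid-image: hub top centred near (287.5,181.5), flange spanning (249–323, 142–217). The space around it is clear.

```bash
python3 - <<'E'
from h import *
import pickle
f=pickle.load(open("w1.pkl","rb"))
a=f["image"].astype(int); m=((a.min(2)>120)&(a.max(2)-a.min(2)<25)).astype(np.uint8); m[:, :230]=0; m[:,340:]=0; m[:130]=0; m[230:]=0
c=max(cv2.findContours(m,0,2)[0],key=cv2.contourArea); e=cv2.fitEllipse(c); print(e)
print("hub",back(f,(287.5,181.5),.032),"flange",back(f,e[0],.006))
E
```

```text
((285.7005920410156, 178.99404907226562), (72.664306640625, 74.04368591308594), 90.8259048461914)
hub [0.52469998 0.45789536 0.032     ] flange [0.52466097 0.45463114 0.006     ]
```

Emit:
arm_command([
  [[4,7,-30],0,-0.35],
  [[0,0,-40],0,-0.35],
  [[0,0,-40],0,-0.35],
  [[0,0,-25],0,-0.35],
  [[0,0,-15],0,-0.35],
  [[0,0,-8],0,-0.35],
  [[0,0,-5],0,-0.35],
  [[0,0,-4],0,-0.35],
  [[0,0,0],0,-0.35],
  [[0,0,0],0,-0.35],
])

```text
clock: 4.05
position: [0.5245, 0.457, 0.0338]
tool_rot: [3.141, -0.0, 1.901]
force: [-0.7, 0.2, -0.4]
grip_width: 0.0575
finger_force: 0.0
```

Nothing is touching yet. I'll go down 3 mm more, close, and hold.

Emit:
arm_command([
  [[0,0,-3],0,-0.35],
  [[0,0,0],0,1],
  [[0,0,0],0,1],
  [[0,0,0],0,1],
  [[0,0,0],0,1],
  [[0,0,0],0,1],
  [[0,0,0],0,1],
])

```text
clock: 4.75
position: [0.5244, 0.4568, 0.0304]
tool_rot: [3.141, 0.0, 1.901]
force: [-1.4, -0.8, 5.3]
grip_width: 0.042
finger_force: 60.9
```

Emit:
arm_command([
  [[0,0,5],0,1],
  [[0,0,15],0,1],
  [[0,0,40],0,1],
  [[0,0,40],0,1],
  [[0,0,40],0,1],
  [[0,0,40],0,1],
  [[0,0,30],0,1],
  [[0,0,0],0,1],
  [[0,0,0],0,1],
])

```text
clock: 5.65
position: [0.5243, 0.4568, 0.2412]
tool_rot: [3.14, -0.0, 1.901]
force: [-0.1, 1.2, -2.6]
grip_width: 0.0422
finger_force: 61.4
```

Emit:
arm_command([
  [[7,-20,0],0,1],
  [[7,-34,0],0,1],
  [[7,-35,0],0,1],
  [[7,-35,0],0,1],
  [[7,-35,0],0,1],
  [[7,-35,0],0,1],
  [[7,-35,0],0,1],
  [[7,-35,0],0,1],
  [[7,-35,0],0,1],
  [[7,-35,0],0,1],
  [[7,-35,0],0,1],
  [[7,-35,0],0,1],
  [[7,-35,0],0,1],
  [[7,-35,0],0,1],
  [[7,-35,0],0,1],
  [[7,-35,0],0,1],
  [[7,-35,0],0,1],
  [[7,-35,0],0,1],
  [[7,-35,0],0,1],
  [[7,-25,0],0,1],
])

```text
clock: 7.65
position: [0.6635, -0.22, 0.2387]
tool_rot: [-3.139, -0.001, 1.899]
force: [-0.1, -0.2, -1.3]
grip_width: 0.0416
finger_force: 61.3
```

```bash
python3 - <<'E'
from workcell import grab_frame, bot
from h import *
import pickle
grab_frame("top");grab_frame("top")
f=grab_frame("wrist"); s=bot.observe(); pickle.dump((f,s),open("w2.pkl","wb")); cv2.imwrite("pics/w2.png",f["image"][:,:,::-1])
print(s["position"],s["tool_rot"],s["force"],s["grip_width"],s["finger_force"], proj(f,np.array([[.6428,-.141,.16],[.6428,-.141,.113]])), proj(f,s["position"]-[0,0,.03]), s["qpos"])
E
```

```text
[ 0.66351877 -0.21896074  0.23836683] [-3.13958866e+00 -1.09503700e-03  1.89830790e+00] [-0.30944953  0.18206693 -2.34159669] 0.042274075903623164 61.34556932374835 [[290.3040487   77.33635001]
 [288.38260769  83.15636749]] [280.60796108 247.62269481] [ 0.5360594   0.69904438 -0.52042924  1.37086861  0.35529903  1.16680173
  0.30454336]
```

View pics/w2.png

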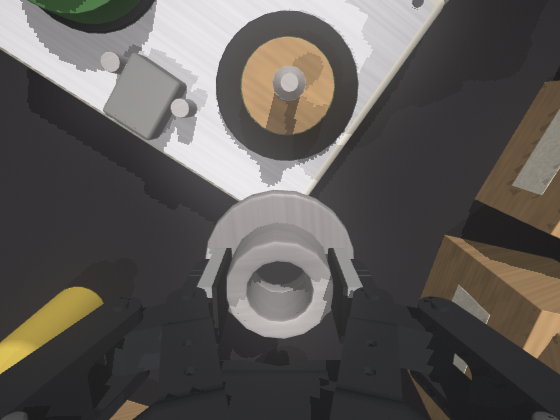

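The wrist view shows the post tip at about (289,82) on the core, centred near (287.5,86). The collar is held level with the hub top centred near (280,290), and the flange spans u 207–353 with its far edge at v≈191. I'll refine both from these.

```bash
python3 - <<'E'
from h import *
import pickle
f,s=pickle.load(open("w2.pkl","rb")); a=f["image"].astype(int)
# core top (orange card)
m=((a[...,0]-a[...,2]>45)&(a[...,0]>90)).astype(np.uint8); m[160:]=0; m[:,:200]=0; m[:,380:]=0
c=max(cv2.findContours(cv2.morphologyEx(m,3,np.ones((9,9))),0,2)[0],key=cv2.contourArea); e=cv2.fitEllipse(cv2.convexHull(c)); print("core",e,back(f,e[0],.113))
print("tip",back(f,(289,82),.159))
P=s["position"]; yaw=s["tool_rot"][2]; tx=np.array([np.cos(yaw),np.sin(yaw),0]); ty=np.array([np.sin(yaw),-np.cos(yaw),0])
th=np.linspace(0,2*np.pi,721)[:,None]; circ=np.cos(th)*tx+np.sin(th)*ty
for d in (-.004,-.002,0,.002,.004):
    C=P+d*tx+[0,0,-.0304]
    fl=np.vstack([proj(f,C+.035*circ),proj(f,C+.035*circ+[0,0,.008])]); hb=proj(f,C+.022*circ+[0,0,.032]); bo=proj(f,C+.013*circ+[0,0,.032])
    print(d,"flange v top %.1f u %.1f %.1f"%(fl[:,1].min(),fl[:,0].min(),fl[:,0].max()),"hub u %.1f %.1f v %.1f %.1f"%(hb[:,0].min(),hb[:,0].max(),hb[:,1].min(),hb[:,1].max()),"bore v %.1f %.1f"%(bo[:,1].min(),bo[:,1].max()))
cr=f["image"][180:350,195:365]; cv2.imwrite("pics/c2.png",cv2.resize(cr,(595,595),interpolation=2)[:,:,::-1])
E
```

```text
core ((287.3712463378906, 85.04164123535156), (92.22615814208984, 97.1737060546875), 3.103243112564087) [ 0.64254343 -0.14236916  0.113     ]
tip [ 0.64291346 -0.14344812  0.159     ]
-0.004 flange v top 184.0 u 204.5 356.9 hub u 224.7 336.7 v 235.9 336.5 bore v 257.9 317.3
-0.002 flange v top 179.6 u 204.2 357.2 hub u 224.5 336.9 v 230.9 332.3 bore v 253.1 313.0
0 flange v top 175.3 u 203.9 357.4 hub u 224.3 337.2 v 225.8 328.1 bore v 248.2 308.6
0.002 flange v top 170.9 u 203.7 357.7 hub u 224.0 337.4 v 220.7 323.8 bore v 243.3 304.1
0.004 flange v top 166.5 u 203.4 357.9 hub u 223.8 337.6 v 215.6 319.5 bore v 238.4 299.7
```

View pics/c2.png

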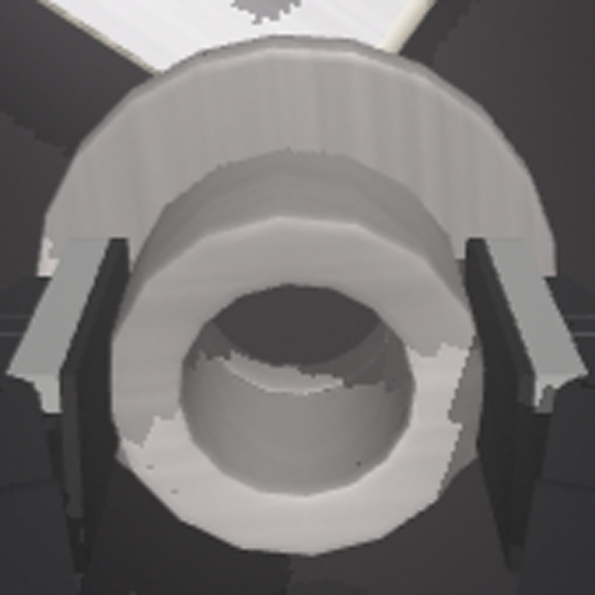

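The crop gives hub u 227–332.7 and v 241.7–338.6, bore v 261–321.4, flange top 190.6 with u 206.4–354. I'll fit the collar's 3D offset to these.

```bash
python3 - <<'E'
from h import *
import pickle
from scipy.optimize import least_squares
f,s=pickle.load(open("w2.pkl","rb"))
P=s["position"]; yaw=s["tool_rot"][2]; tx=np.array([np.cos(yaw),np.sin(yaw),0]); ty=np.array([np.sin(yaw),-np.cos(yaw),0])
th=np.linspace(0,2*np.pi,721)[:,None]; circ=np.cos(th)*tx+np.sin(th)*ty
obs=np.array([190.6,206.4,354,227,332.7,241.7,338.6,261,321.4])
def mod(q):
    C=P+q[0]*tx+q[1]*ty+[0,0,q[2]]
    fl=np.vstack([proj(f,C+.035*circ),proj(f,C+.035*circ+[0,0,.008])]); hb=proj(f,C+.022*circ+[0,0,.032]); bo=proj(f,C+.013*circ+[0,0,.032])
    return np.array([fl[:,1].min(),fl[:,0].min(),fl[:,0].max(),hb[:,0].min(),hb[:,0].max(),hb[:,1].min(),hb[:,1].max(),bo[:,1].min(),bo[:,1].max()])
o=least_squares(lambda q:mod(q)-obs,[0,0,-.03],x_scale=.01); print("offset tx,ty,z",o.x,(mod(o.x)-obs).round(1))
C=P+o.x[0]*tx+o.x[1]*ty; print("collar",C,"move to core", (np.array([.6427,-.1427])-C[:2])*1000)
E
```

```text
offset tx,ty,z [-0.00809953 -0.00029735 -0.03475521] [-0.1 -0.1 -0.2 -0.9  1.2  0.  -0.3  1.8 -1.6]
collar [ 0.66584275 -0.22672541  0.23836683] move to core [-23.1427478   84.02540536]
```

```bash
python3 - <<'E'
from workcell import grab_frame
from h import *
import pickle
f,s=pickle.load(open("w2.pkl","rb"))
P=s["position"]; yaw=s["tool_rot"][2]; tx=np.array([np.cos(yaw),np.sin(yaw),0]); ty=np.array([np.sin(yaw),-np.cos(yaw),0])
for z in (-.019,-.014,0): print(z,[proj(f,P+.011*tx+k*ty+[0,0,z]).round(1) for k in (-.0215,.0215)])
th=np.linspace(0,2*np.pi,181)[:,None]; circ=np.cos(th)*tx+np.sin(th)*ty
out=[]
for n in ("side","top"):
    g=grab_frame(n)
    uv=proj(g,P-[0,0,.02]).round().astype(int); x0,y0=uv-[33,24]
    im=cv2.resize(np.ascontiguousarray(g["image"][y0:y0+48,x0:x0+66]),None,fx=6,fy=6,interpolation=2)
    b=im.copy()
    for (d,z),col in (((0,-.0304),(255,0,0)),((-.0081,-.0348),(0,255,0))):
        C=P+d*tx+[0,0,z]
        for R,h in ((.035,0),(.035,.008),(.022,.032)):
            q=((proj(g,C+R*circ+[0,0,h])-[x0,y0]+.5)*6-.5).round().astype(np.int32); cv2.polylines(b,[q],True,col,1)
    out.append(np.hstack([im,b]))
cv2.imwrite("pics/sc.png",np.vstack(out)[:,:,::-1])
E
```

```text
-0.019 [array([231.6, 234.1]), array([329.6, 234. ])]
-0.014 [array([230. , 238.3]), array([331.2, 238.2])]
0 [array([225. , 251.5]), array([336.4, 251.4])]
```

View pics/sc.png

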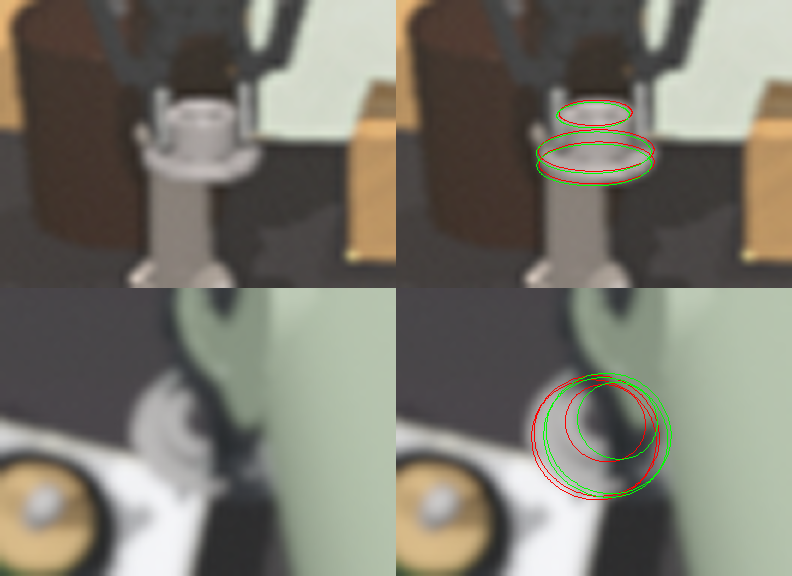

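Both outside cameras agree that the collar is centred on the TCP to about 1 mm, and that the post is near (0.643, −0.141). The wrist camera is biased at close range. I'll move above the post, then descend while watching the forces; the tapered tip gives about 8 mm of capture.

Emit:
arm_command([
  [[-7,25,0],0,1],
  [[-7,25,0],0,1],
  [[-5,20,0],0,1],
  [[-2,9,0],0,1],
  [[0,0,-10],0,1],
  [[0,0,-15],0,1],
  [[0,0,-10],0,1],
  [[0,0,0],0,1],
  [[0,0,0],0,1],
])

```text
clock: 8.8
position: [0.6432, -0.1387, 0.2045]
tool_rot: [-3.141, -0.0, 1.9]
force: [0.1, 0.9, -2.0]
grip_width: 0.0421
finger_force: 61.3
```

```bash
python3 - <<'E'
from workcell import grab_frame,bot
from h import *
s=bot.observe(); P=s["position"]; print(P,s["force"],s["moment"])
out=[]
for n in ("side","wrist","top"):
    g=grab_frame(n)
    if n=="wrist": im=cv2.resize(g["image"][170:350,190:370],(300,300))
    else:
        uv=proj(g,P-[0,0,.03]).round().astype(int); x0,y0=uv-25; im=cv2.resize(np.ascontiguousarray(g["image"][y0:y0+50,x0:x0+50]),(300,300),interpolation=2)
        if n=="side":
            b=im.copy()
            for X,c in (([.6428,-.141,.16],(255,0,0)),([.6428,-.141,.113],(255,0,0)),(P-[0,0,.03],(0,255,0))):
                q=((proj(g,np.array(X))-[x0,y0]+.5)*6-.5).round().astype(int); cv2.drawMarker(b,tuple(map(int,q)),c,0,10,1)
            out.append(b)
    out.append(im)
o=np.vstack([np.hstack(out[:2]),np.hstack(out[2:])])
cv2.imwrite("pics/ab.png",o[:,:,::-1])
E
```

```text
[ 0.64318969 -0.13870936  0.20445332] [ 0.10987104  0.9447912  -2.02333765] [ 0.03454205 -0.03550501 -0.01227179]
```

View pics/ab.png

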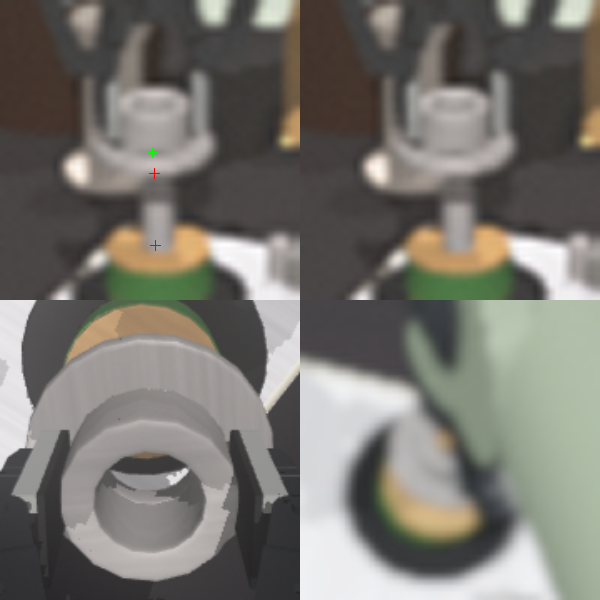

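Side view: hub centre at u≈153 against the post at 158, so the collar must shift about 2.5 mm in −x. In y it looks right within the capture range. I'll shift and go down gently.

Emit:
arm_command([
  [[-2.5,0,0],0,1],
  [[0,0,-5],0,1],
  [[0,0,-4],0,1],
  [[0,0,-4],0,1],
  [[0,0,-3],0,1],
  [[0,0,-3],0,1],
  [[0,0,0],0,1],
  [[0,0,0],0,1],
])

```text
clock: 9.75
position: [0.6408, -0.1382, 0.186]
tool_rot: [-3.142, -0.0, 1.901]
force: [0.1, -0.2, -1.6]
grip_width: 0.0417
finger_force: 61.4
```

Emit:
arm_command([
  [[0,0,-3],0,1],
  [[0,0,-3],0,1],
  [[0,0,-3],0,1],
  [[0,0,-3],0,1],
  [[0,0,0],0,1],
  [[0,0,0],0,1],
])

```text
clock: 10.35
position: [0.6407, -0.1382, 0.1739]
tool_rot: [-3.141, -0.0, 1.901]
force: [0.4, 0.9, -1.5]
grip_width: 0.0421
finger_force: 61.4
```

The collar is on the post with no side force. I'll continue down.

Emit:
arm_command([
  [[0,0,-4],0,1],
  [[0,0,-4],0,1],
  [[0,0,-4],0,1],
  [[0,0,-4],0,1],
  [[0,0,-4],0,1],
  [[0,0,-3],0,1],
  [[0,0,0],0,1],
  [[0,0,0],0,1],
])

```text
clock: 11.15
position: [0.6408, -0.1382, 0.151]
tool_rot: [3.142, -0.0, 1.901]
force: [0.1, -0.1, -1.3]
grip_width: 0.0421
finger_force: 61.4
```

Emit:
arm_command([
  [[0,0,-2],0,1],
  [[0,0,-2],0,1],
  [[0,0,-1],0,1],
  [[0,0,0],0,1],
  [[0,0,0],0,1],
])

```text
clock: 11.65
position: [0.6408, -0.1382, 0.146]
tool_rot: [3.142, 0.0, 1.901]
force: [-0.4, 0.8, -2.5]
grip_width: 0.042
finger_force: 61.4
```

Emit:
arm_command([
  [[0,0,-1],0,1],
  [[0,0,-1],0,1],
  [[0,0,0],0,1],
  [[0,0,0],0,1],
])

```text
clock: 12.05
position: [0.6407, -0.1382, 0.144]
tool_rot: [-3.142, -0.0, 1.901]
force: [0.1, -0.3, -1.5]
grip_width: 0.0422
finger_force: 61.4
```

Emit:
arm_command([
  [[0,0,-0.5],0,1],
  [[0,0,-0.5],0,1],
  [[0,0,0],0,1],
  [[0,0,0],0,1],
])

```text
clock: 12.45
position: [0.6408, -0.1382, 0.1434]
tool_rot: [3.141, 0.0, 1.901]
force: [-2.4, 0.1, 4.3]
grip_width: 0.042
finger_force: 62.0
```

The collar bottomed out exactly at the expected height of 0.1434. I'll release it and lift away.

Emit:
arm_command([
  [[0,0,0],0,-0.5],
  [[0,0,0],0,-0.5],
  [[0,0,0],0,-0.5],
  [[0,0,0],0,-0.5],
  [[0,0,3],0,-0.5],
  [[0,0,8],0,-0.5],
  [[0,0,15],0,-0.5],
  [[0,0,25],0,-0.5],
  [[0,0,35],0,-0.5],
  [[0,0,15],0,-0.5],
])

```text
clock: 13.45
position: [0.6418, -0.1381, 0.2484]
tool_rot: [3.138, 0.002, 1.901]
force: [-0.3, -0.4, -0.1]
grip_width: 0.0639
finger_force: 0.0
```

Emit:
arm_command([
  [[-10,20,0],0,-0.5],
  [[-15,30,0],0,-0.5],
  [[-15,30,0],0,-0.5],
  [[-15,30,0],0,-0.5],
  [[-15,30,0],0,-0.5],
  [[-15,25,-10],0,-0.5],
  [[-15,25,-20],0,-0.5],
  [[-15,15,-20],0,-0.5],
  [[-2,4,-14],0,-0.5],
  [[0,0,0],0,-0.5],
  [[0,0,0],0,-0.5],
])

```text
clock: 14.55
position: [0.5246, 0.0702, 0.1806]
tool_rot: [3.141, 0.0, 1.9]
force: [0.1, -0.3, -0.6]
grip_width: 0.0638
finger_force: 0.0
```

```bash
sed -i '$a\
w=grab_frame("wrist"); s=bot.observe(); print("tcp",s["position"],s["tool_rot"],s["grip_width"],"force",s["force"])\
b=us*np.cos(.5)+lt*np.sin(.5); y=np.cross(n,b)\
im=w["image"].copy()\
for cc,rr in ((q,.03),(q+.03*n,.008)):\
    th=np.linspace(0,2*np.pi,60)[:,None]; cv2.polylines(im,[proj(w,cc+rr*(np.cos(th)*b+np.sin(th)*y)).round().astype(np.int32)],True,(255,0,0),1)\
cv2.polylines(im,[proj(w,np.array([q+.03*n+i*.032*b+j*.008*y for i,j in ((1,1),(1,-1),(-1,-1),(-1,1))])).round().astype(np.int32)],True,(0,255,0),1)\
t=f["image"][170:218,300:366]; t=cv2.resize(t,(330,240),interpolation=2)\
pt=proj(g,W(p,(30,85,130))).astype(int); e=g["image"][pt[1]-24:pt[1]+24,pt[0]-33:pt[0]+33]; e=cv2.resize(e,(330,240),interpolation=2)\
o=np.hstack([im[:400,60:500],np.vstack([t,e])[:400]]); cv2.imwrite("pics/sw.png",o[:,:,::-1]); import pickle; pickle.dump((w,s,f,g),open("w3.pkl","wb"))' fit.py; python3 fit.py | tail -4
```

```text
skirt [0.52052494 0.05750733 0.05245778] grip [0.52401978 0.07082214 0.07211743]
bar yaw dir -1.239311519838788 mark end px [106.29691946 312.03661216] [419.72690182 319.89922388]
bar yaw dir -2.415656654010358 mark end px [ 95.75710131 353.24752257] [474.10658357 329.46202696]
tcp [0.52460216 0.07013852 0.18076007] [3.14043680e+00 3.72494647e-04 1.89945624e+00] 0.06372179410747511 force [-0.87155942 -0.84539932 -0.05347047]
```

View pics/sw.png

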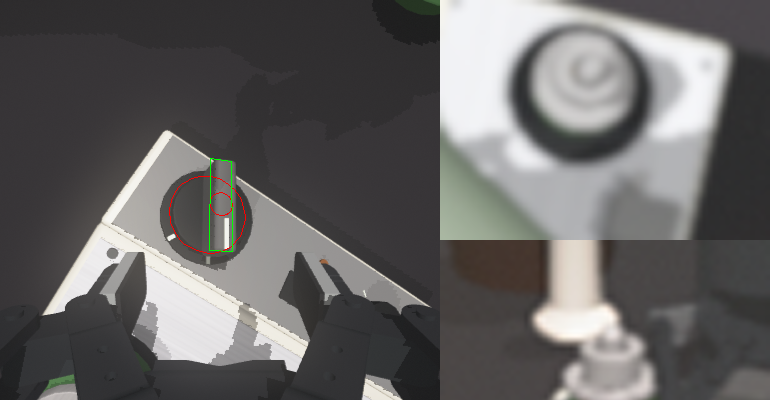

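The right-hand crops show the collar seated around the post with the tip poking through. In the wrist panel the switch bar runs along the tool's x axis (u≈222), and the overlay matches it. I'll descend straddling the bar with the fingers half open.

Emit:
arm_command([
  [[0,0,-25],0,0.05],
  [[0,0,-25],0,0.05],
  [[0,0,-20],0,0.05],
  [[0,0,-10],0,0.05],
  [[0,0,-7],0,0.05],
  [[0,0,-5],0,0.05],
  [[0,0,-4],0,0.05],
  [[0,0,-2],0,0.05],
  [[0,0,0],0,0.05],
  [[0,0,0],0,0.05],
], newtons=25)

```text
clock: 15.7
position: [0.5247, 0.0719, 0.0835]
tool_rot: [3.139, -0.0, 1.901]
force: [-2.6, 4.5, 18.8]
grip_width: 0.0408
finger_force: 8.4
```

Emit:
arm_command([
  [[0,0,0],0,0.4],
  [[0,0,0],0,0.5],
  [[0,0,0],0,0.6],
  [[0,0,0],0,0.7],
  [[0,0,0],0,0.7],
])

```text
clock: 16.2
position: [0.5245, 0.0715, 0.0831]
tool_rot: [3.139, -0.0, 1.901]
force: [-2.0, 4.0, 10.1]
grip_width: 0.0222
finger_force: 23.8
```

The fingertips were touching the skirt at about 19 N, so I'll raise 5 mm, close lightly and start the clockwise twist.

Emit:
arm_command([
  [[0,0,5],0,0.35],
  [[0,0,0],0,0.35],
  [[0,0,0],0,0.6],
  [[0,0,0],0,1],
  [[0,0,0],0,1],
  [[0,0,0],0,1],
])

```text
clock: 16.8
position: [0.5251, 0.0711, 0.0878]
tool_rot: [3.139, 0.0, 1.9]
force: [5.1, 0.4, 8.2]
grip_width: 0.0208
finger_force: 23.5
```

```bash
python3 -c "
from workcell import bot
s=bot.observe(); print(s['force'],s['moment'],s['grip_width'],s['finger_force'],s['position'],s['qpos'])"
```

```text
[5.09723651 0.40161114 8.16673867] [ 0.15212961 -0.80026462 -0.15424093] 0.020787780162539744 23.474873104132712 [0.52513251 0.07107282 0.08776913] [ 0.11358073  0.65112647 -0.49258629  1.95606269  0.4927466   0.65104618
 -0.36305133]
```

Emit:
arm_command([
  [[0,0,0],-0.06,1],
  [[0,0,0],-0.06,1],
  [[0,0,0],-0.06,1],
  [[0,0,0],-0.06,1],
  [[0,0,0],-0.06,1],
  [[0,0,0],-0.06,1],
  [[0,0,0],-0.06,1],
  [[0,0,0],-0.06,1],
  [[0,0,0],-0.06,1],
  [[0,0,0],-0.06,1],
  [[0,0,0],0,1],
])

```text
clock: 17.9
position: [0.5247, 0.0714, 0.0876]
tool_rot: [3.14, -0.001, 1.3]
force: [2.2, 3.8, 7.1]
grip_width: 0.0155
finger_force: 25.1
```

```bash
python3 -c "
from workcell import bot
s=bot.observe(); print(s['force'],s['moment'],s['grip_width'],s['finger_force'],s['position'],s['qpos'][6])"
```

```text
[2.23441677 3.81995522 7.05603311] [ 0.51969414 -0.54764532  0.15878121] 0.015533720437290694 25.0518000125885 [0.52468679 0.07144632 0.08758393] -0.8352728801663952
```

Emit:
arm_command([
  [[0,0,0],-0.06,1],
  [[0,0,0],-0.06,1],
  [[0,0,0],-0.06,1],
  [[0,0,0],-0.06,1],
  [[0,0,0],-0.06,1],
  [[0,0,0],-0.06,1],
  [[0,0,0],-0.06,1],
  [[0,0,0],-0.06,1],
  [[0,0,0],-0.06,1],
  [[0,0,0],0,1],
])

```text
clock: 18.9
position: [0.5253, 0.0722, 0.0884]
tool_rot: [3.14, -0.004, 0.763]
force: [-1.3, 6.2, 20.1]
grip_width: 0.0158
finger_force: 118.6
```

```bash
python3 -c "
from workcell import bot
s=bot.observe(); print(s['force'],s['moment'],s['grip_width'],s['finger_force'],s['position'],s['qpos'][6])"
```

```text
[-1.25284442  6.20940761 20.0579542 ] [ 0.18414659 -1.2859564   1.46551114] 0.015841109341358694 118.63937638700008 [0.52534263 0.07215475 0.08836842] -1.245351553329153
```

The moment has climbed to 1.5 N·m, so this is either the stop or a jam. I'll find the bar angle numerically from its white mark in the wrist image.

```bash
cat > mark.py <<'E'
from workcell import grab_frame
from h import *
import pickle
psi=-1.8275; q=np.array([.5205,.0575,.0525]); a=np.radians(35)
up=np.array([np.cos(psi),np.sin(psi),0]); lt=np.array([-up[1],up[0],0]); z=np.array([0,0,1.])
n=z*np.cos(a)-up*np.sin(a); us=up*np.cos(a)+z*np.sin(a)
def ang(w,th0):
    im=w["image"]; b=us*np.cos(th0)+lt*np.sin(th0)
    m=(im.min(2)>200).astype(np.uint8); k,l,st,ce=cv2.connectedComponentsWithStats(m)
    t=proj(w,q+.03*n+.02*b); print("pred",t.round(1))
    for i in range(1,k):
        if st[i,4]>12 and np.hypot(*(ce[i]-t))<60:
            ys,xs=np.where(l==i); P=np.array([w["R"].T@np.array([(u-w["cx"])/K(w),(v-w["cy"])/K(w),1]) for u,v in zip(xs,ys)]); o=-w["R"].T@w["t"]
            X=o+P*(((q+.03*n-o)@n)/(P@n))[:,None]; d=X-q-.03*n; c=np.c_[d@us,d@lt]; cm=c.mean(0)
            e,V=np.linalg.eigh(np.cov(c.T)); ax=V[:,1]*np.sign(V[0,1])
            print(st[i],"pos us,lt mm",(cm*1000).round(1),"axis ang",np.arctan2(ax[1],ax[0]).round(3),"len",np.sqrt(e[1]*12).round(4))
ang(pickle.load(open("w3.pkl","rb"))[0],.5); print("now"); ang(grab_frame("wrist"),-.5)
E
python3 mark.py
```

```text
pred [280.9 232.6]
[285 218   4  31 124] pos us,lt mm [15.7 13.1] axis ang 0.49 len 0.0212
[228 234   7   7  27] pos us,lt mm [ 37.6 -17.7] axis ang -0.458 len 0.0049
now
pred [270.3 319.1]
[308 284  10  10  45] pos us,lt mm [13.9 11.6] axis ang -1.203 len 0.0046
[251 340  31  26 346] pos us,lt mm [ 29.  -18.4] axis ang 0.789 len 0.0145
```

The mark is hidden by the gripper, so the image doesn't settle it. I'll loosen the pads to clear any tilt wedging and turn further, so that only the stop itself can produce a moment.

Emit:
arm_command([
  [[0,0,0],0,0.45],
  [[0,0,0],0,0.45],
  [[0,0,0],-0.05,0.45],
  [[0,0,0],-0.05,0.45],
  [[0,0,0],0,0.45],
])

```text
clock: 19.45
position: [0.5247, 0.0717, 0.0877]
tool_rot: [3.141, -0.002, 0.661]
force: [0.4, 4.8, 10.1]
grip_width: 0.0236
finger_force: 11.6
```

```bash
cat > st.py <<'E'
from workcell import bot
s=bot.observe(); print(s['clock'],s['force'].round(1),s['moment'].round(2),s['grip_width'].round(4),round(s['finger_force'],1),s['position'].round(4),s['tool_rot'].round(3),s['qpos'][6].round(2))
E
python3 st.py
```

```text
Traceback (most recent call last):
  File "st.py", line 2, in <module>
    s=bot.observe(); print(s['clock'],s['force'].round(1),s['moment'].round(2),s['grip_width'].round(4),round(s['finger_force'],1),s['position'].round(4),s['tool_rot'].round(3),s['qpos'][6].round(2))
                                                                               ^^^^^^^^^^^^^^^^^^^^^
AttributeError: 'float' object has no attribute 'round'
```

```bash
sed -i "s/s\['grip_width'\].round(4)/round(s['grip_width'],4)/; s/s\['qpos'\]\[6\].round(2)/round(s['qpos'][6],2)/" st.py; python3 st.py
```

```text
19.45 [ 0.4  4.8 10.1] [ 0.89 -0.36  0.29] 0.0236 11.6 [0.5247 0.0717 0.0877] [ 3.141e+00 -2.000e-03  6.610e-01] -1.32
```

Emit:
arm_command([
  [[0,0,0],-0.05,0.45],
  [[0,0,0],-0.05,0.45],
  [[0,0,0],0,0.45],
])

```text
clock: 19.75
position: [0.5246, 0.0716, 0.0876]
tool_rot: [3.141, -0.002, 0.561]
force: [1.5, 4.8, 9.6]
grip_width: 0.0233
finger_force: 16.6
```

```bash
python3 st.py
```

```text
19.75 [1.5 4.8 9.6] [ 0.66 -0.4   0.4 ] 0.0233 16.6 [0.5246 0.0716 0.0876] [ 3.141e+00 -2.000e-03  5.610e-01] -1.4
```

Emit:
arm_command([
  [[0,0,0],-0.05,0.45],
  [[0,0,0],-0.05,0.45],
  [[0,0,0],0,0.45],
])

```text
clock: 20.05
position: [0.5253, 0.072, 0.0879]
tool_rot: [3.141, -0.004, 0.463]
force: [4.0, 5.1, 10.1]
grip_width: 0.0235
finger_force: 43.9
```

```bash
python3 st.py
```

```text
20.05 [ 4.   5.1 10.1] [ 0.95 -1.07  1.27] 0.0235 43.9 [0.5253 0.072  0.0879] [ 3.141 -0.004  0.463] -1.47
```

The moment rises steeply at the predicted angle, allowing for the pad clearance: this is the stop. I'll press slightly, hold it, then follow the spring back, open and lift.

Emit:
arm_command([
  [[0,0,0],-0.03,0.45],
  [[0,0,0],0,0.45],
  [[0,0,0],0,0.45],
  [[0,0,0],0,0.45],
  [[0,0,0],0,0.45],
  [[0,0,0],0,0.45],
  [[0,0,0],0,0.45],
  [[0,0,0],0,0.45],
  [[0,0,0],0,0.45],
  [[0,0,0],0,0.45],
])

```text
clock: 21.05
position: [0.5253, 0.072, 0.0879]
tool_rot: [3.141, -0.004, 0.435]
force: [5.8, 5.1, 10.5]
grip_width: 0.0234
finger_force: 55.0
```

```bash
python3 st.py
```

```text
21.05 [ 5.8  5.1 10.5] [ 0.87 -1.23  1.81] 0.0234 55.0 [0.5253 0.072  0.0879] [ 3.141 -0.004  0.435] -1.49
```

Emit:
arm_command([
  [[0,0,0],0.12,0.35],
  [[0,0,0],0.12,0.35],
  [[0,0,0],0.12,0.35],
  [[0,0,0],0.12,0.35],
  [[0,0,0],0.12,0.35],
  [[0,0,0],0.12,0.35],
  [[0,0,0],0.12,0.35],
  [[0,0,0],0.12,0.35],
  [[0,0,0],0.12,0.35],
  [[0,0,0],0.12,0.35],
  [[0,0,0],0.12,0.35],
  [[0,0,0],0.12,0.35],
  [[0,0,3],0,0.2],
  [[0,0,5],0,0.1],
  [[0,0,10],0,0.0],
  [[0,0,20],0,0.0],
  [[0,0,30],0,0.0],
  [[0,0,23],0,-0.5],
  [[0,0,0],0,-0.5],
  [[0,0,0],0,-0.5],
])

```text
clock: 23.05
position: [0.5239, 0.0707, 0.1788]
tool_rot: [3.14, 0.001, 1.869]
force: [1.0, 0.2, -0.4]
grip_width: 0.0644
finger_force: 0.0
```

```bash
python3 st.py; python3 mark.py | tail -4; python3 - <<'E'
from workcell import grab_frame
from h import *
import pickle
old=pickle.load(open("w3.pkl","rb")); 
for n,o in (("top",old[2]),("side",old[3])):
    g=grab_frame(n); uv=proj(g,np.array([.641,-.138,.13])).astype(int); s=np.s_[uv[1]-14:uv[1]+14,uv[0]-14:uv[0]+14]
    print(n,"collar region change",np.abs(g["image"][s].astype(int)-o["image"][s]).mean())
E
```

```text
23.05 [ 1.   0.2 -0.4] [0.02 0.02 0.01] 0.0644 0.0 [0.5239 0.0707 0.1788] [3.140e+00 1.000e-03 1.869e+00] -0.29
now
pred [257.5 220.3]
[286 220   5  31 135] pos us,lt mm [16.2 13.1] axis ang 0.486 len 0.0212
[229 238   8   6  28] pos us,lt mm [ 37.3 -17.6] axis ang -0.53 len 0.0051
top collar region change 0.44642857142857145
side collar region change 1.1887755102040816
```

The switch is back at rest (mark angle 0.486, against 0.490 before the twist), the collar hasn't moved and the arm is clear. I'll hand the job in.

```bash
python3 -c "
from workcell import ticket
print(ticket.job_done())"
```

```text
the job is handed in; nothing more can be done
None
```

I seated and released the steel collar on the take-up core, held the start switch at its clockwise stop for about a second, let it return to rest, and handed the job in at about 23 s; no verdict came back.

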